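# Tighten the shaker's drive with the star-wheel adjuster

## Task

Take the flat-bladed adjusting spoon out of the tool stand, reach down with it through the narrow slot in the top of the orbital shaker, and push the star wheel round a tooth's worth at a time, gently and never forcing the blade, until the pointer under the round window stands on the wide mark, without running past it. Then put the spoon back in its hole in the stand and leave everything else as it is.

Things in the scene. Friction and masses are not known exactly. Their poses are not given: they have to be found in the camera images.
- shaker: Orbital shaker, platform taken off: a fixed white box 280 (x) by 320 (y) by 100 mm high, teal control panel on its -x face. Origin: centre of its underside; z up. On top: crank posts up to 20 mm high at the corners and far middle, an aluminium service plate (78 by 104 mm, top at 100 mm) with the slot, and the round tension window. It and its wheel must never take more than 30 N.
- slot (a point): Centre of the slot, at the service plate's top. Axes as the shaker's: 30 mm long (y), 11 mm wide (x), plate 3 mm thick, hollow below down to the wheel. It leaves room for strokes of about one tooth. The ends of the topmost teeth stand 6 mm below this level, the tooth roots 14 mm below.
- star_axle (a point): Centre of the steel star wheel on its level axle (along the shaker's x), 34 mm under slot; top teeth move along the slot. 10 equal square-ended teeth, 7.5 mm thick, 12 mm wide; 56 mm over the teeth, 40 mm at the roots. How the teeth stand differs each time and is not given: look or feel. Push top teeth to the shaker's +y to tighten: 5 to 9 N, growing; 15 mm of blade travel a tooth. It stays where left.
- pointer (a joint): Tension pointer (rad): thin black needle lying level under the round window (100 mm across, 10 mm above the plate), moved only by the star wheel. 0 = on the wide mark (4.7 mm, where it points along the shaker's +x); negative = slack; it grows, anticlockwise from above, by 0.2 per tooth tightened. Thin ticks are one tooth apart. It starts 1.8 to 2.8 teeth short of the wide mark.
- pointer_tip (a point): Tip of the pointer, 36 mm from its pivot.
- spoon_handle (a point): Centre of the handle of the adjusting spoon, the tool in the stand with the flat rectangular black handle: 18 mm thick (its x) by 26 mm wide (its y) by 50 mm high (z, up as it stands). The handle's underside, 25 mm below this point, rests on the stand. The tool weighs about 70 g.
- spoon_tip (a point): End of the spoon's steel blade, 73 mm straight below the handle's centre. The blade is 3.5 mm thick (x) by 8 mm wide (y) over its last 22 mm, then a round 7 mm shank up to the handle. Same axes as the handle.
- stand: Tool stand: a fixed grey block 56 (x) by 160 (y) by 58 mm high. Three upright round through holes, 13.5 mm across, chamfered 2 mm, in a row along its y at -52, 0 and +52 mm. Origin: centre of its underside. The spoon hangs in one by its handle, blade down, tip 10 mm above the bench; the others hold round-handled drivers. Which hole is whose changes.
- hex_driver: Round-handled ball-end hex driver (handle 22 mm in diameter and 56 mm high) hanging in another hole of the stand; not to be disturbed. Origin: tip of its shank.
- nut_driver: Round-handled nut driver (handle 19 to 23 mm in diameter, 50 mm high) hanging in another hole of the stand; not to be disturbed. Origin: tip of its shank.
- tape_roll: Roll of red tape lying flat, 76 mm in diameter, 25 mm high; not to be disturbed. Origin: centre of its underside.
- screw_dish: Shallow white dish 88 mm in diameter with the platform's screws in it, about 21 mm high; not to be disturbed. Origin: centre of its underside.
- reagent_bottle: Small glass reagent bottle with a blue cap, 60 mm in diameter and 120 mm high; not to be disturbed. Origin: centre of its underside.
Mind the look-alikes: they are no part of the job. What is shaped like the part that bears spoon_handle but pink or yellow is not meant.

How it is judged:
By the outcome, as a careful person would: the job done as asked, in the order asked, and still so for the second after the job is handed in, with the robot touching nothing.
It also fails if it takes over 69 s, if anything falls off the work surface, if the arm or the gripper's body presses on something with over 40 N, if the wrist force passes 120 N, or if a joint passes its speed limit or range.

## Robot

A 6-joint arm with a two-finger parallel gripper is mounted at the origin on the work surface. World frame = base frame: x ahead of the robot, y to its left, z up, the work surface at z = 0. Lengths are in m, angles in rad, forces in N, time in s.
With the tool pointing down it reaches from about 0.375 to 0.925 m from the base axis. Payload 5.7 kg.
Tool frame: the origin (TCP) lies midway between the tips of the shut fingers; the grasp point (between the pads) lies 19 mm behind it; z points along the fingers, x is the direction in which the jaws open and shut, and the axes are right-handed (so a half turn about z gives the same grasp; the last joint's range is limited). The gripper opens to 88 mm and grips with 3 to 60 N. Pads are 20 mm wide; open, the fingers measure 115 mm over their backs; the gripper's body (75 mm by 178 mm) begins 61 mm behind the grasp point.
Start: joints at [1.214, 0.359, 1.51, -0, 1.272, -0.115], TCP at [0.144, 0.583, 0.201] pointing down, gripper open.
Joint ranges: [-2.97, 2.97], [-1.01, 2.36], [0.21, 2.38], [-0.96, 4.11], [0.2, 2.71], [-2.98, 2.98]. Speed limits (rad/s): [2.39, 2.39, 3.14, 3.14, 3.14, 3.14].

## Interface

Orientations are given as a unit quaternion [x, y, z, w].
In Python, from bench import move_ptp, servo_line, goto_joints, move_gripper, sleep, inverse_kinematics, capture, PlanningError, close_job, spot_in, silhouettes, current_clock, current_joint_pos, current_qvel, current_joint_torque, current_position, current_orientation, current_force, current_torque, current_finger_gap gives the robot as it stands. Calls block until the motion is done:
- move_ptp(position, orientation): joint-space move of the TCP to a pose.
- servo_line(position, orientation=None, rate=0.15, contact_N=None): straight line of the TCP; orientation=None keeps the orientation; rate is the mean speed in m/s. With contact_N (N) it stops when the force on the tool has changed by that much, and returns True; else False.
- goto_joints(angles): joint-space move.
- move_gripper(opening): finger opening in m; the grip force is fixed at half the most; returns when the fingers have stopped.
- sleep(seconds).
- inverse_kinematics(position, orientation): joint angles nearest the present ones, or None.
- capture(name): name is "scene" or "top"; returns a dict with "image" (480x640x3 uint8, blue, green, red), "range_z" (480x640 float32, m along the optical axis (not along the pixel's ray), 0 where there is no reading), "intrinsics" (3x3 intrinsics, pixels), "R" (3x3) and "t" (3): a world point X has camera coordinates R X + t. Camera axes: x right, y down, z forward; pixel columns grow to the right and rows downward; lengths in m; the calibration is good to about 2 mm. A picture is of the moment at which its call begins.
A pose or a line that the arm cannot do raises PlanningError and nothing moves.
- close_job(): hands the job in, once; it reports no verdict.
Trained networks look in the newest picture that a camera, given by its name, has taken for a name from the list of things; names that differ only in an ending like _2 or _b are one class to them, and where a whole thing is asked for, a point or a joint stands for the part that bears it (a point fixed in the world has none). Each returns a list of dicts, best first, with "conf" (0 to 1); they miss things now and then, are a little off and sometimes report something else, mostly with a low value. They report only what shows in the picture. A call takes as long as a camera call. They do not tell look-alikes from the thing itself.
- spot_in(camera, query): "xy" ([column, row] in pixels, amid what is visible of it).
- silhouettes(camera, query): "region" (480x640 bool, what is visible of it) and "xy" ([column, row] in pixels, amid what is visible of it).
Readings, each from a call of its own:
- current_clock(): time.
- current_joint_pos(): joint angles.
- current_qvel(): joint speeds.
- current_joint_torque(): joint torques, N m.
- current_position(): TCP position.
- current_orientation(): TCP orientation.
- current_force(): force on the tool from outside, world axes, zero at the start.
- current_torque(): the same for the moment, N m.
- current_finger_gap(): finger opening in m.
Only numpy, scipy, OpenCV 4.12 (cv2) and the standard library are available. Lean on these libraries where they do the work, as an engineer would, in place of code of your own. Each camera call takes 0.05 s, during which the arm holds its last target.

## Working session

There is one attempt and no reset: what is moved stays moved. The work goes in short steps, each a Python script; the robot and the scene stay as the last script left them, time stands still between calls to the robot, and variables do not carry over. Pictures are saved under pics/ and viewed, and the job is handed in when it is done.

```bash
ls; mkdir -p pics
python3 - <<'E'
from bench import *
import cv2,numpy as np
for n in("scene","top"):
    c=capture(n); cv2.imwrite(f"pics/{n}0.png",c["image"]); np.savez(f"{n}0.npz",**c)
    print(n,c["intrinsics"].tolist(),c["R"].round(4).tolist(),c["t"].round(4).tolist())
    for q in("spoon_handle","stand","shaker","pointer","hex_driver","nut_driver"):
        print(q,[(np.round(d["xy"],1).tolist(),round(d["conf"],2)) for d in spot_in(n,q)])
print(current_clock(),current_position(),current_orientation())
E
```

```text
pics
scene [[452.5961231248125, 0.0, 311.84524475557566], [0.0, 452.5961231248125, 230.4784436688522], [0.0, 0.0, 1.0]] [[0.85, 0.5268, -0.0057], [0.3678, -0.601, -0.7096], [-0.3772, 0.601, -0.7046]] [-0.4551, -0.1172, 1.2399]
spoon_handle [([191.8, 307.7], 0.89), ([275.8, 338.5], 0.77), ([221.0, 334.0], 0.72), ([238.4, 302.5], 0.7)]
stand [([208.9, 375.0], 0.62)]
shaker [([332.1, 247.7], 0.64)]
pointer []
hex_driver [([204.7, 355.3], 0.82)]
nut_driver [([181.1, 380.1], 0.76), ([207.4, 373.9], 0.35)]
top [[498.06849317774913, 0.0, 323.229581839881], [0.0, 498.06849317774913, 233.2814721661476], [0.0, 0.0, 1.0]] [[0.0255, -0.9996, 0.0143], [-0.9945, -0.0268, -0.1013], [0.1016, -0.0116, -0.9948]] [-0.0047, 0.5113, 1.0232]
spoon_handle [([459.8, 272.8], 0.7), ([427.3, 240.4], 0.68), ([468.9, 227.8], 0.64), ([446.1, 188.1], 0.44)]
stand [([484.1, 235.4], 0.56)]
shaker [([310.1, 204.4], 0.94)]
pointer []
hex_driver [([405.8, 317.9], 0.39)]
nut_driver [([516.8, 231.1], 0.58)]
0.7 [0.14367261 0.58250075 0.20085763] [ 7.87223317e-01  6.16668021e-01 -2.90544075e-05  2.77082071e-05]
```

View pics/scene0.png

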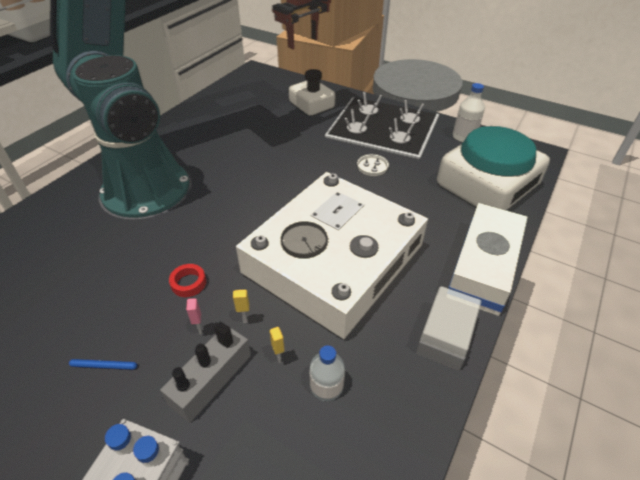

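View pics/top0.png

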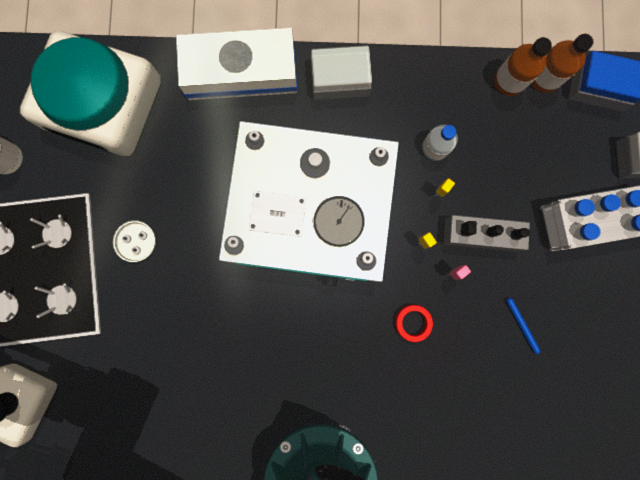

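Run:
```python
import cv2
t=cv2.imread("pics/top0.png");s=cv2.imread("pics/scene0.png")
cv2.imwrite("pics/top0c.png",cv2.resize(t[160:320,390:550],None,fx=3.7,fy=3.7,interpolation=cv2.INTER_CUBIC))
cv2.imwrite("pics/scene0c.png",cv2.resize(s[270:420,120:320],None,fx=4,fy=4,interpolation=cv2.INTER_CUBIC))
cv2.imwrite("pics/top0d.png",cv2.resize(t[120:290,220:400],None,fx=3.5,fy=3.5,interpolation=cv2.INTER_CUBIC))
```

```text
(no output)
```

View pics/top0c.png

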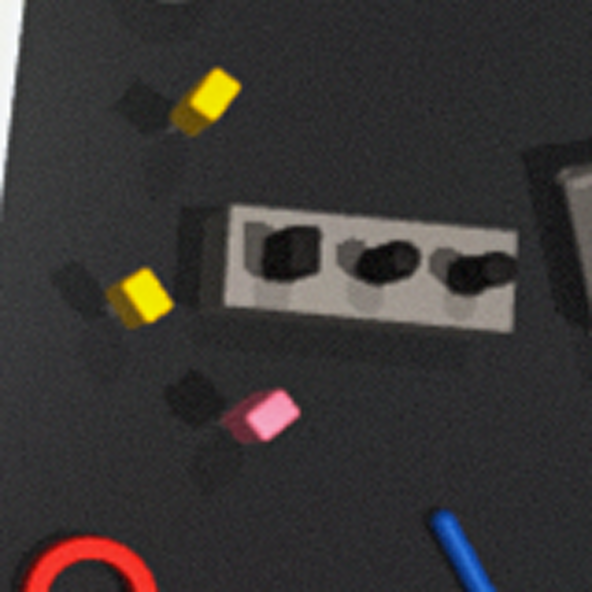

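View pics/scene0c.png

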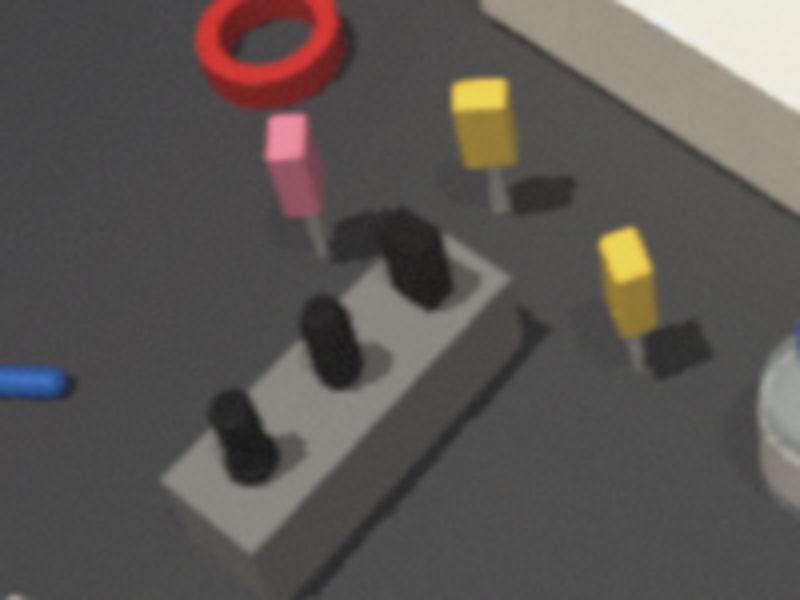

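View pics/top0d.png

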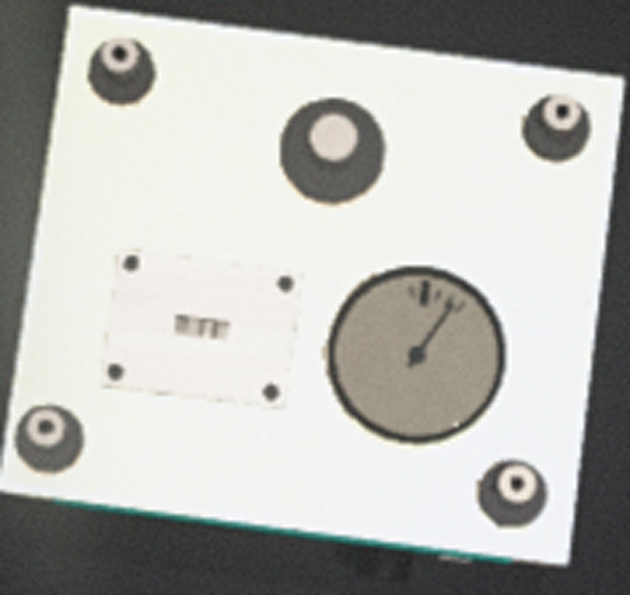

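The spoon is the black rectangular handle at top px (468,228), scene px (224,333). It sits in the stand's hole nearest the shaker, next to two round black handles. The yellow look-alikes at (446,187) and (428,240) and the pink one at (461,272) are the wrong colour and stand outside the stand. The needle tip at about (349,207) stands about 2.4 teeth short of the wide mark. Next I'll compute metric poses.

```bash
cat > hp.py <<'E'
import numpy as np, cv2
def load(n):
    return dict(np.load(n))
def cloud(c):
    K,R,t=c["intrinsics"],c["R"],c["t"]; z=c["range_z"]
    v,u=np.mgrid[0:480,0:640]
    P=np.stack([(u-K[0,2])/K[0,0]*z,(v-K[1,2])/K[1,1]*z,z],-1)
    W=(P-t)@R; W[z==0]=np.nan
    return W
def pix2plane(c,uv,h):
    K,R,t=c["intrinsics"],c["R"],c["t"]
    uv=np.atleast_2d(uv).astype(float)
    d=np.c_[(uv[:,0]-K[0,2])/K[0,0],(uv[:,1]-K[1,2])/K[1,1],np.ones(len(uv))]@R
    o=-R.T@t
    return o+d*((h-o[2])/d[:,2])[:,None]
def proj(c,X):
    X=np.atleast_2d(X); P=X@c["R"].T+c["t"]; p=P@c["intrinsics"].T
    return p[:,:2]/p[:,2:]
E
python3 - <<'E'
from hp import *
for n in("top","scene"):
    c=load(n+"0.npz"); W=cloud(c); im=c["image"].astype(int); print(n)
    # shaker top
    u0=proj(c,[0.6,0,0.1])
    m=(np.abs(W[...,2]-0.1)<0.015)&(np.abs(W[...,1])<0.4)&(np.abs(W[...,0]-.55)<.25)&(im.min(-1)>150)
    k,l,st,_=cv2.connectedComponentsWithStats(m.astype(np.uint8)); i=1+np.argmax(st[1:,4]); mm=(l==i)
    print("top z med",np.nanmedian(W[...,2][mm]))
    ct=max(cv2.findContours(mm.astype(np.uint8),cv2.RETR_EXTERNAL,cv2.CHAIN_APPROX_NONE)[0],key=len)
    h=pix2plane(c,ct[:,0],0.1)
    print("shaker rect",cv2.minAreaRect((h[:,:2]).astype(np.float32)))
    m=(np.abs(W[...,2]-0.058)<0.008)
    k,l,st,ce=cv2.connectedComponentsWithStats(m.astype(np.uint8))
    for i in range(1,k):
        if st[i,4]>250:
            p=pix2plane(c,np.argwhere(l==i)[:,::-1],0.058)
            print("z58 comp",st[i],cv2.minAreaRect(p[:,:2].astype(np.float32)))
    m=(np.abs(W[...,2]-0.108)<0.012)&(im.max(-1)<70)
    k,l,st,ce=cv2.connectedComponentsWithStats(m.astype(np.uint8))
    for i in range(1,k):
        if st[i,4]>20:
            p=pix2plane(c,np.argwhere(l==i)[:,::-1],0.108)
            if abs(p[:,1].mean()+.3)<.2: print("z108 comp",st[i],p.mean(0),np.nanmedian(W[...,2][l==i]),cv2.minAreaRect(p[:,:2].astype(np.float32)))
E
```

```text
top
top z med 0.09649730525123013
shaker rect ((0.5687355995178223, 0.037615567445755005), (0.3186379373073578, 0.2790471911430359), 84.04222106933594)
z58 comp [580  53  60  50 333] ((0.833942174911499, -0.5757085084915161), (0.1430331915616989, 0.07392182946205139), 45.25505447387695)
z58 comp [ 73  67  83  86 373] ((0.7383806705474854, 0.4210343360900879), (0.09369245916604996, 0.2215292751789093), 45.030216217041016)
z58 comp [181  81 115  11 348] ((0.8141118288040161, 0.1956489384174347), (0.00834101065993309, 0.23915055394172668), 5.640336036682129)
z58 comp [551 202  17  48 337] ((0.537638247013092, -0.47666120529174805), (0.09943488240242004, 0.015460179187357426), 11.65371036529541)
z58 comp [ 450  216   80   34 1629] ((0.5192978978157043, -0.3318513035774231), (0.16195087134838104, 0.05694804713129997), 86.32620239257812)
z58 comp [   0  367   47   80 2111] ((0.15421147644519806, 0.587466835975647), (0.1526576429605484, 0.08934204280376434), 5.189263343811035)
z108 comp [549  60  10  13  24] [ 0.85387192 -0.44715063  0.108     ] 0.09918289908127634 ((0.8544254899024963, -0.
[... 2234 characters left out ...]
(0.5882116556167603, -0.4892301559448242), (0.011844046413898468, 0.04913533106446266), 11.616881370544434)
z108 comp [214 322  17  16 169] [ 0.52830324 -0.28647562  0.108     ] 0.10706410166737651 ((0.5283001065254211, -0.2865203022956848), (0.020975716412067413, 0.031374674290418625), 86.40987396240234)
z108 comp [195 343  13  15 147] [ 0.52491503 -0.3376457   0.108     ] 0.1097062505712638 ((0.5249283313751221, -0.3367048501968384), (0.019928311929106712, 0.02781706675887108), 42.182918548583984)
z108 comp [172 367  13  14 127] [ 0.52123736 -0.38891903  0.108     ] 0.10759771278288494 ((0.5219178795814514, -0.3892352879047394), (0.016245268285274506, 0.02517417073249817), 71.806396484375)
```

Run:
```python
from hp import *
c=load("top0.npz");im=c["image"]
a=cv2.resize(im[205:250,445:490],None,fx=13,fy=13,interpolation=cv2.INTER_CUBIC)
a=cv2.convertScaleAbs(a,alpha=1.8,beta=20)
cv2.imwrite("pics/handle.png",a)
a=cv2.resize(im[185:245,245:310],None,fx=10,fy=10,interpolation=cv2.INTER_NEAREST);cv2.imwrite("pics/slot.png",a)
c=load("scene0.npz");im=c["image"]
a=cv2.resize(im[185:235,305:370],None,fx=10,fy=10,interpolation=cv2.INTER_NEAREST);cv2.imwrite("pics/slots.png",a)
```

```text
(no output)
```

View pics/handle.png

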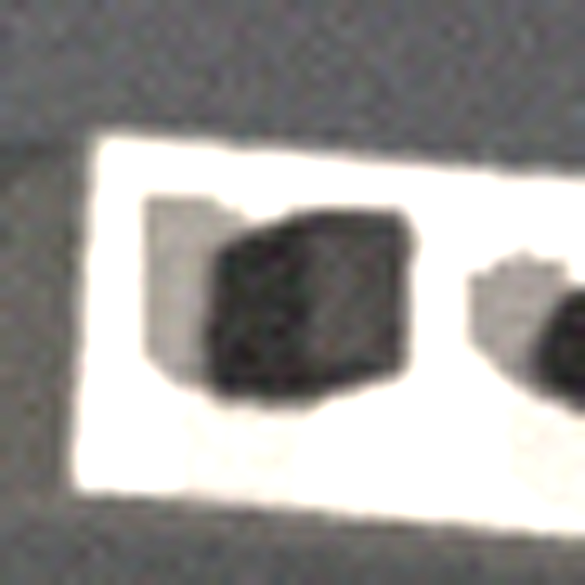

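View pics/slot.png

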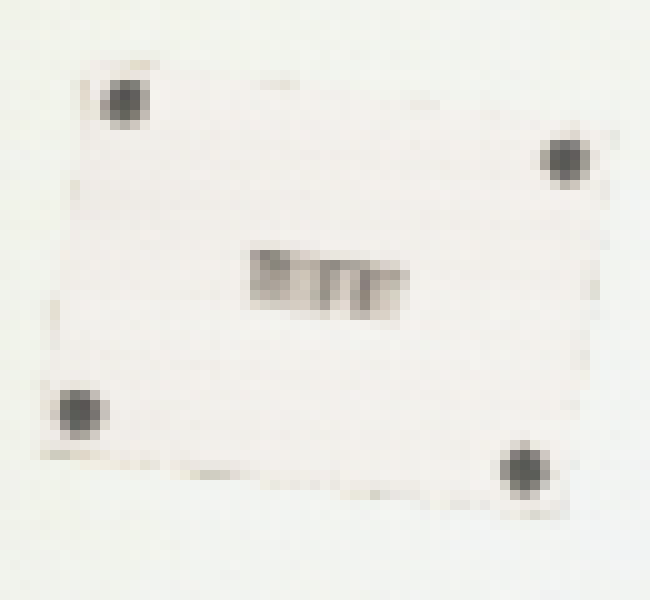

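View pics/slots.png

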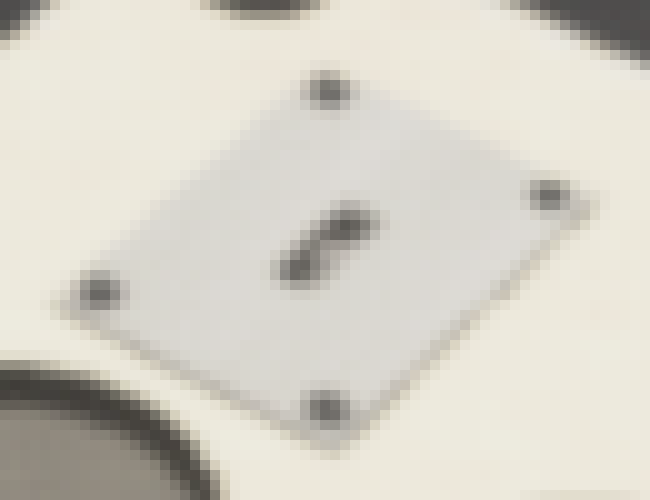

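The top face of the handle is about 16 mm across the image and 25 mm up it, so its thin axis runs roughly along world y. The two cameras disagree by about 6 mm. I'll fit the handle as a box in each camera, then settle the offset using the gripper itself.

```bash
cat >> hp.py <<'E'
from scipy.optimize import minimize
S=4
def boxmask(c,x,y,yaw,sz,z0,z1,win):
    cs,sn=np.cos(yaw),np.sin(yaw)
    X=[[x+cs*a*sz[0]/2-sn*b*sz[1]/2,y+sn*a*sz[0]/2+cs*b*sz[1]/2,z] for a in(-1,1) for b in(-1,1) for z in(z0,z1)]
    p=(proj(c,X)-[win[0],win[1]]+.5)*S
    h=cv2.convexHull(p.astype(np.float32)); m=np.zeros(((win[3]-win[1])*S,(win[2]-win[0])*S),np.uint8)
    cv2.fillConvexPoly(m,np.round((h-.5)*16).astype(np.int32),255,shift=4)
    return cv2.resize(m,None,fx=1/S,fy=1/S,interpolation=cv2.INTER_AREA)/255.
def fitbox(c,g,x0,sz,z0,z1,win):
    f=lambda q:((boxmask(c,q[0]/100,q[1]/100,q[2],sz,z0,z1,win)-g)**2).sum()
    best=None
    for yw in x0[2]+np.linspace(-.3,.3,5):
      for dx in(-.3,.3):
        r=minimize(f,[x0[0]*100+dx,x0[1]*100,yw],method="Nelder-Mead",options=dict(initial_simplex=np.array([[x0[0]*100+dx,x0[1]*100,yw]]*4)+np.array([[0,0,0],[.4,0,0],[0,.4,0],[0,0,.15]]),xatol=1e-3,fatol=1e-3))
        if best is None or r.fun<best.fun: best=r
    return best.x/[100,100,1],best.fun
E
python3 - <<'E'
from hp import *
for n,win,x0 in(("top",(455,212,483,244),(.522,-.278,.05)),("scene",(206,316,240,352),(.528,-.286,.05))):
    c=load(n+"0.npz");im=cv2.cvtColor(c["image"],cv2.COLOR_BGR2GRAY).astype(float)[win[1]:win[3],win[0]:win[2]]
    print(np.percentile(im,[2,20,50,90]))
    if n=="scene":print(im[::3,::2].astype(int))
    # dark=1
    g=np.clip((85-im)/(85-45),0,1)
    print(n,fitbox(c,g,x0,(.026,.018),.058,.108,win))
    cv2.imwrite(f"pics/g_{n}.png",cv2.resize((g*255).astype(np.uint8),None,fx=12,fy=12))
E
```

```text
[ 16.  39.  93. 155.]
top (array([ 0.52326622, -0.27845895,  0.02427464]), np.float64(131.98630935217224))
[ 31.  42.  76. 135.]
[[ 76  77  78  76  77  76  77  79  77  79  76  76  70  72  72  69  70]
 [ 73  76  76  79  76  78  77  76  77  78  76  78  78  71  69  72  69]
 [ 74  76  69  66  72  59  62  51  62  72  79  78  79  78  77  78  78]
 [ 50  47  46  46  45  41  43  42  45  41  54  71  78  77  77  78  78]
 [ 50  46  46  45  40  38  40  42  41  42  42  41  75  91  78  79  78]
 [ 47  45  45  46  42  35  37  36  40  40  40  36  63 128 129 100  79]
 [ 46  54  52  57  73  52  34  35  34  37  31  37  39  92 128 135 131]
 [ 75  75  78 103 121  91  39  35  37  34  33  35  30  59  87  98 118]
 [ 77  92 126 135 130 116  58  36  31  29  30  27  31  44  85  86  88]
 [109 135 136 136 136 135 126  76  41  33  33  27  36  58  84  91 119]
 [106 134 135 136 136 135 135 135 120  86  47  42  78  97 119 133 136]
 [ 46 114 134 136 136 136 136 135 136 135 130 133 134 137 137 133  99]]
scene (array([ 0.52195501, -0.28157792, -0.22201165]), np.float64(120.73275206651289))
```

Run:
```python
from hp import *
for n,win,x0 in(("top",(456,218,481,240),(.522,-.278,.05)),("scene",(215,318,240,352),(.528,-.286,.05))):
    c=load(n+"0.npz");im=cv2.cvtColor(c["image"],cv2.COLOR_BGR2GRAY).astype(float)[win[1]:win[3],win[0]:win[2]]
    g=np.clip((90-im)/(90-40),0,1) if n=="top" else np.clip((74-im)/(74-42),0,1)
    x,f=fitbox(c,g,x0,(.026,.018),.058,.108,win);print(n,x,f)
    m=boxmask(c,*x,(.026,.018),.058,.108,win)
    a=np.hstack([g,m,abs(g-m)]);cv2.imwrite(f"pics/gg_{n}.png",cv2.resize((a*255).astype(np.uint8),None,fx=9,fy=9,interpolation=0))
```

```text
top [ 0.52326191 -0.27843989  0.02147227] 18.86839231064975
scene [ 0.52276644 -0.28191581 -0.31393068] 29.986917606809882
```

Run:
```python
import cv2,numpy as np
a=cv2.imread("pics/gg_top.png");b=cv2.imread("pics/gg_scene.png")
w=max(a.shape[1],b.shape[1]);p=lambda i:cv2.copyMakeBorder(i,0,5,0,w-i.shape[1],0)
cv2.imwrite("pics/gg.png",np.vstack([p(a),p(b)]))
```

```text
(no output)
```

View pics/gg.png

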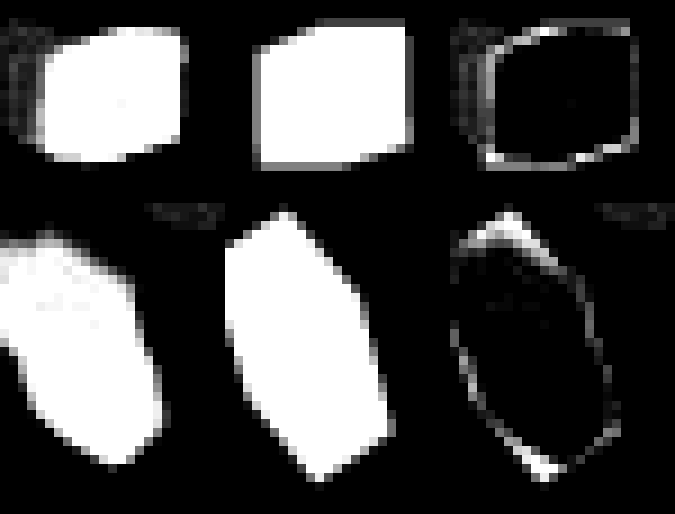

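```bash
cat >> hp.py <<'E'
def q(phi): return [float(np.cos(phi/2)),float(np.sin(phi/2)),0.,0.]
E
python3 - <<'E'
from bench import *
from hp import *
t0=current_clock()
move_ptp([.524,-.280,.20],q(np.pi/2)); move_gripper(.038)
print(current_clock()-t0,current_position(),current_finger_gap(),current_force(),current_joint_pos())
for n in("scene","top"):
    c=capture(n); cv2.imwrite(f"pics/{n}1.png",c["image"]); np.savez(f"{n}1.npz",**c)
E
python3 - <<'E'
from hp import *
for n in("top","scene"):
    c=load(n+"1.npz");p=proj(c,[.524,-.28,.20])[0];print(n,p)
    u,v=p.astype(int);h=60
    u0=max(0,u-h);v0=max(0,v-h)
    a=cv2.resize(c["image"][v0:v0+2*h,u0:u0+2*h],None,fx=5,fy=5,interpolation=cv2.INTER_CUBIC);a=cv2.convertScaleAbs(a,alpha=1.5,beta=10)
    cv2.circle(a,tuple(int(k) for k in ((p-[u0,v0])+.5)*5),5,(0,255,0),1)
    cv2.imwrite(f"pics/{n}1c.png",a)
E
```

```text
4.1917 [ 0.52398816 -0.28002775  0.19999917] 0.03760957257144831 [ 0.14628699 -0.72932889  0.09410548] [-6.07033435e-01  3.51120468e-01  1.52452740e+00  3.31276648e-06
  1.26596127e+00 -2.17774839e+00]
top [488.04487954 220.55450964]
scene [214.03775191 293.38615699]
```

View pics/top1c.png

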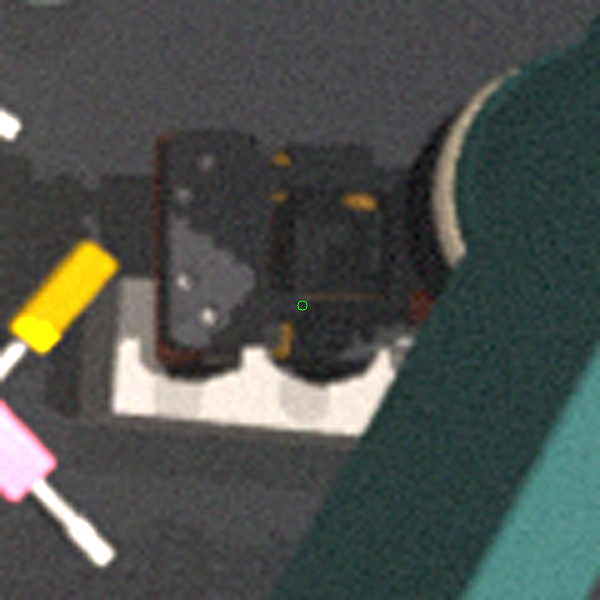

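View pics/scene1c.png

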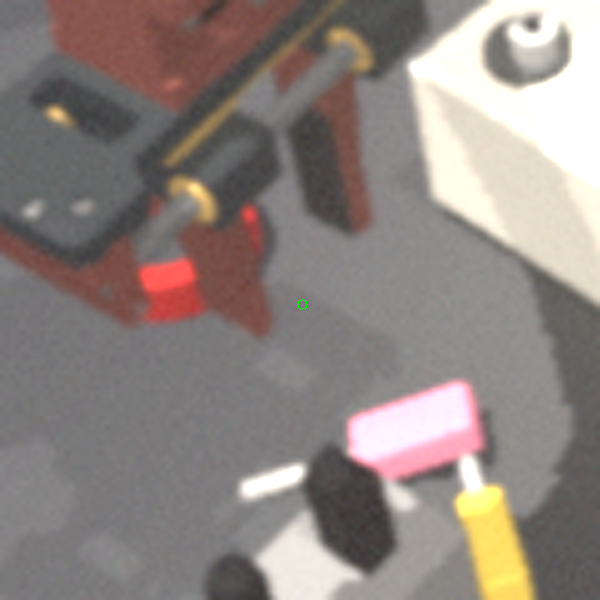

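View pics/scene1.png

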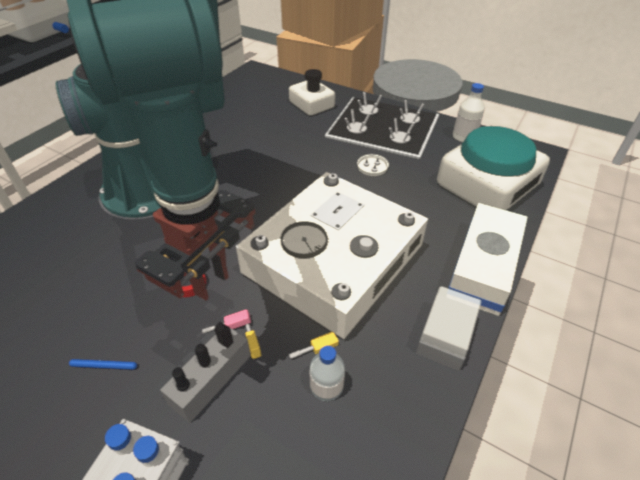

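View pics/top1.png

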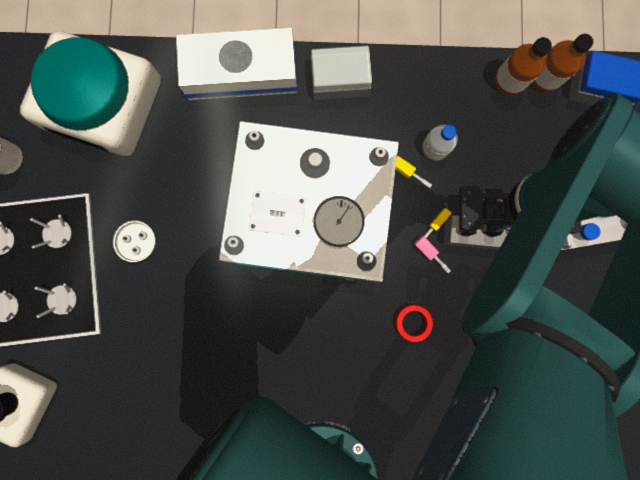

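While I moved, the pink and yellow look-alikes toppled by themselves. They had been balanced on their tips, and the gripper stayed above z = 0.2 with no contact force. They now lie beside the stand at top px (432,247), (440,219) and (405,167). The black spoon and the drivers still hang in place. I'll measure the slot and needle in both cameras now, then grasp.

```bash
cat > slotfind.py <<'E'
from hp import *
def blobs(c,guess):
    g=cv2.cvtColor(c["image"],cv2.COLOR_BGR2GRAY).astype(float);out=[]
    for u,v in guess:
        u,v=int(round(u)),int(round(v)); w=g[v-4:v+5,u-4:u+5]; k=np.clip(np.median(w)-20-w,0,None)
        yy,xx=np.mgrid[-4:5,-4:5]; out.append([u+(k*xx).sum()/k.sum(),v+(k*yy).sum()/k.sum()])
    return np.array(out)
G=dict(top=[(257,194.6),(301,200.6),(252.3,225.7),(297,231.7)],scene=[(337.2,193.7),(359.4,204),(314.5,213.9),(337,225.5)])
if __name__=="__main__":
  for n in("top","scene"):
    for k in "01":
        c=load(n+k+".npz");b=blobs(c,G[n]);W=pix2plane(c,b,.1)
        print(n,k,b.round(2).tolist(),W[:,:2].round(4).tolist(),"mean",W.mean(0))
        if n=="top":
            y=W[0]+W[2]-W[1]-W[3]; x=W[0]+W[1]-W[2]-W[3]
        else:
            x=W[1]+W[3]-W[0]-W[2]; y=W[0]+W[1]-W[2]-W[3]
        print("yaw from y",np.arctan2(-y[0],y[1]),"x",np.arctan2(x[1],x[0]),np.linalg.norm(x)/2,np.linalg.norm(y)/2)
E
python3 slotfind.py
python3 - <<'E'
from hp import *
c=load("top1.npz");im=c["image"];cv2.imwrite("pics/win1.png",cv2.resize(im[190:250,308:372],None,fx=9,fy=9,interpolation=cv2.INTER_CUBIC))
E
```

```text
top 0 [[257.03, 194.71], [301.11, 200.59], [252.45, 225.8], [296.99, 231.59]] [[0.5765, 0.1419], [0.5672, 0.0548], [0.5147, 0.1484], [0.5057, 0.061]] mean [0.54103286 0.10152015 0.1       ]
yaw from y -0.1046053872416442 x -0.10290703264966511 0.06202100865047338 0.08769965554222471
top 1 [[257.03, 194.7], [301.11, 200.58], [252.44, 225.8], [297.0, 231.6]] [[0.5765, 0.1419], [0.5673, 0.0548], [0.5147, 0.1484], [0.5057, 0.061]] mean [0.5410422  0.10152434 0.1       ]
yaw from y -0.10458929063563427 x -0.10287238409763087 0.06205487637562427 0.0877178279099669
scene 0 [[337.42, 193.71], [359.52, 204.13], [314.42, 213.91], [337.26, 225.55]] [[0.5161, 0.1464], [0.5774, 0.1406], [0.5066, 0.0587], [0.5686, 0.0528]] mean [0.54217661 0.09961028 0.1       ]
yaw from y -0.10369719626501327 x -0.09404060922990887 0.06195095723149657 0.08825401592419604
scene 1 [[337.43, 193.71], [359.47, 204.12], [314.48, 213.86], [337.27, 225.54]] [[0.5161, 0.1464], [0.5773, 0.1406], [0.5066, 0.0589], [0.5686, 0.0528]] mean [0.54215738 0.09967852 0.1       ]
yaw from y -0.10323900679048555 x -0.09623863891214629 0.061904913224897606 0.08812860316849454
```

View pics/win1.png

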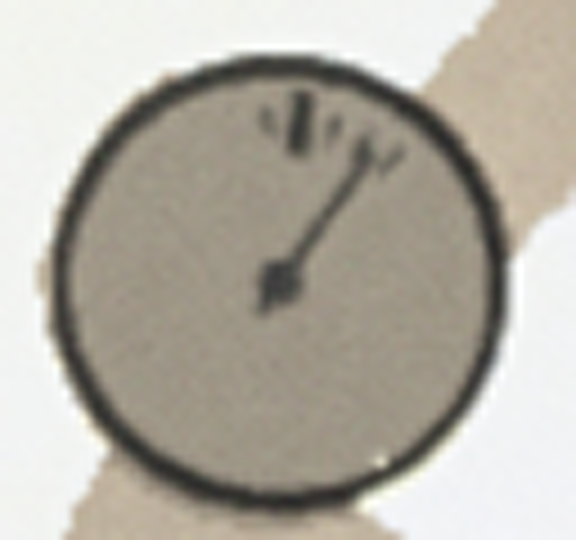

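Run:
```python
from bench import *
from hp import *
t0=current_clock()
servo_line([.524,-.280,.125],rate=.15)
hit=servo_line([.524,-.280,.0635],rate=.06,contact_N=6)
print(hit,current_position(),current_force())
if not hit:
    f0=current_force()
    move_gripper(.010)
    print(current_finger_gap(),np.subtract(current_force(),f0))
print(current_clock()-t0)
c=capture("scene"); cv2.imwrite("pics/scene2.png",c["image"]); np.savez("scene2.npz",**c)
cv2.imwrite("pics/scene2c.png",cv2.resize(c["image"][230:400,130:330],None,fx=4,fy=3.5*4/3.5))
```

```text
False [ 0.52434826 -0.28021152  0.06387524] [-0.50792921 -0.8742744   0.15630144]
0.017650281536837273 [0.00383617 1.25827059 1.51463038]
2.2750000000000004
```

View pics/scene2c.png

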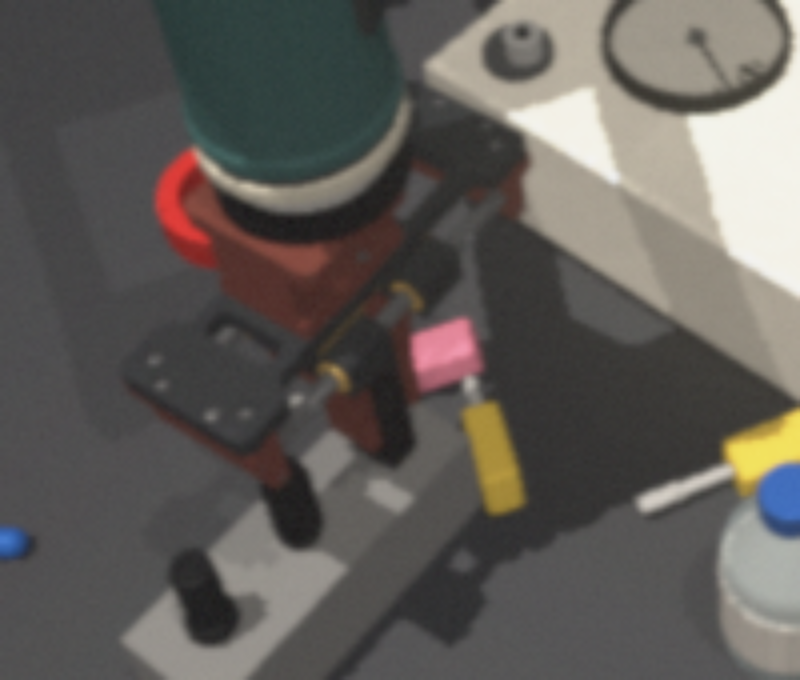

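Grip is confirmed: gap 17.65 mm on the 18 mm handle. The needle stands about 2.2 teeth short. Next I'll lift the spoon and carry it above the slot.

```bash
cat > geo.py <<'E'
import numpy as np
YAW=-.103
ex=np.array([np.cos(YAW),np.sin(YAW)]); ey=np.array([-np.sin(YAW),np.cos(YAW)])
TIP=.0539   # tip = tcpz - TIP
S0=np.array([.5420,.1002])  # TCP xy for blade over slot centre
def tcp(x,y,tipz,plate=.100): # x,y in slot frame mm; tipz mm rel. plate top
    p=S0+ex*x/1000+ey*y/1000
    return [float(p[0]),float(p[1]),plate+tipz/1000+TIP]
E
python3 - <<'E'
from bench import *
from hp import *
from geo import *
t0=current_clock()
p=current_position()
print(servo_line([p[0],p[1],.09],rate=.06,contact_N=8),current_force())
servo_line([p[0],p[1],.225],rate=.25)
print(current_finger_gap(),current_force())
Q=q(np.pi/2+YAW)
move_ptp(tcp(0,-4,60),Q)
servo_line(tcp(0,-4,10),rate=.1)
print(current_clock()-t0,current_clock(),current_position(),tcp(0,-4,10),current_finger_gap(),current_force())
for n in("scene","top"):
    c=capture(n); cv2.imwrite(f"pics/{n}3.png",c["image"]); np.savez(f"{n}3.npz",**c)
    if n=="scene":
        cv2.imwrite("pics/scene3c.png",cv2.resize(c["image"][150:250,280:400],None,fx=6.5,fy=6,interpolation=cv2.INTER_CUBIC))
E
```

```text
False [-0.18669391  1.01906151 -1.19331181]
0.017821280902411037 [-0.02976199 -0.08107078 -1.26814154]
3.3416000000000006 10.6583 [0.54196616 0.09591621 0.16412218] [0.5415887280983396, 0.0962211992481522, 0.1639] 0.017792891670521734 [ 0.27171897  1.23659145 -0.77926528]
```

View pics/scene3c.png

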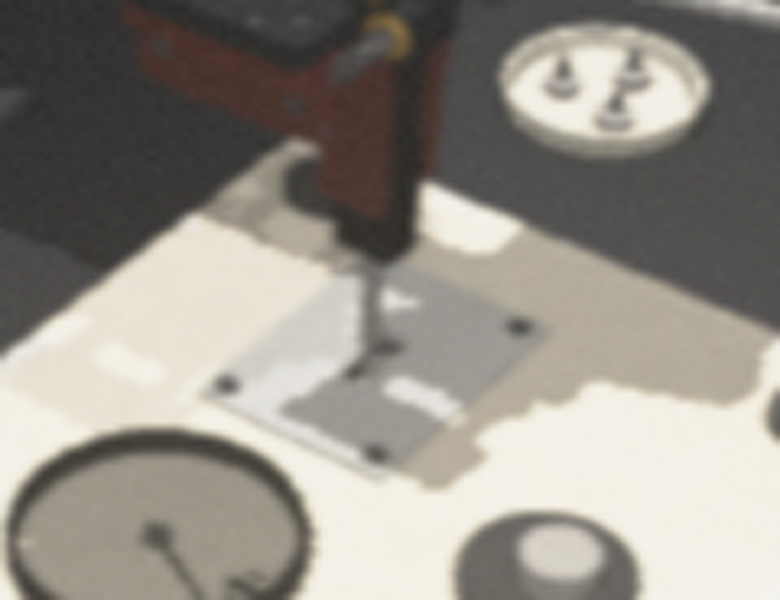

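View pics/top3.png

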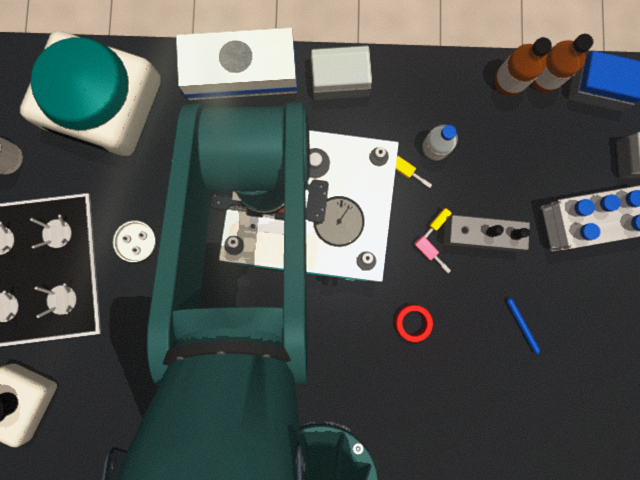

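Run:
```python
from hp import *
from geo import *
c=load("scene3.npz");s=np.array([.5422,.0996])
p=s-ey*.004
for h in(.11,.12,.13,.14,.1): print(h,proj(c,[*p,h]))
print(proj(c,[*(s+ex*.001-ey*.004),.11])-proj(c,[*p,.11]),proj(c,[*(s+ey*.001-ey*.004),.11])-proj(c,[*p,.11]))
g=cv2.cvtColor(c["image"],cv2.COLOR_BGR2GRAY)
print(g[190:216,326:350])
a=cv2.resize(c["image"][185:220,320:360],None,fx=16,fy=16,interpolation=cv2.INTER_NEAREST);
def dot(X,col):
    u=(proj(c,X)[0]-[320,185]+.5)*16; cv2.circle(a,tuple(int(k) for k in u),4,col,-1)
for h in(.11,.12,.13): dot([*p,h],(0,255,0))
for x,y in((-5.5,-15),(5.5,-15),(5.5,15),(-5.5,15)): dot([*(s+ex*x/1e3+ey*y/1e3),.1],(0,0,255))
cv2.imwrite("pics/tipz.png",a)
```

```text
0.11 [[336.40369403 206.65041937]]
0.12 [[336.54973761 203.29927975]]
0.13 [[336.6978363  199.90098306]]
0.14 [[336.84803379 196.45452684]]
0.1 [[336.2596631  209.95537673]]
[[0.36339383 0.1804048 ]] [[ 0.25883654 -0.23634685]]
[[170 171 169 164 148 118  86  67  56  52  51  51  50  49  50  48  57  88
  135 162 179 201 222 231]
 [172 171 165 158 148 132 118  99  84  69  57  50  54  51  52  53  75 112
  149 167 171 176 187 195]
 [183 175 157 147 143 138 139 136 122 100  76  60  52  51  60  78 108 142
  163 168 170 169 172 174]
 [215 195 177 166 154 148 153 153 138 119  98  82  71  71  88 117 143 159
  167 169 170 170 170 172]
 [222 219 216 209 182 161 157 145 132 119 108 104  97 107 127 141 152 160
  164 168 169 169 170 173]
 [225 226 226 221 198 173 161 155 144 127 115 112 118 133 146 150 153 153
  158 160 163 167 170 171]
 [227 227 226 224 214 202 195 192 185 155 125 111 120 138 149 151 154 154
  154 156 157 158 164 168]
 [228 227 226 220 214 206 206 206 197 170 134 118 127 154 159 155 154 155
  154 155 151 153 153 159]
 [228 227 221 214 208 206 204 206 199 172 134 120 147 187 187 17
[... 1054 characters left out ...]
11 213 214 213 212 210 201 178 137 113 114 116 119 128 139 148 152
  152 153 151 153 151 153]
 [213 218 222 224 223 218 203 180 140 111 111 124 130 138 147 150 151 152
  152 155 152 155 153 153]
 [222 224 225 226 225 214 182 137  99  98 114 124 136 146 152 154 153 151
  151 152 152 153 153 153]
 [225 226 225 222 215 190 154 114  95 109 124 133 144 155 167 172 173 164
  156 153 153 154 153 152]
 [225 226 219 196 177 163 149 134 129 144 148 146 154 175 202 214 214 195
  177 165 157 154 154 154]
 [225 217 196 169 158 153 151 150 149 153 152 153 162 197 219 224 226 221
  215 196 180 174 165 157]
 [214 193 168 157 155 155 154 155 151 152 152 153 164 194 214 221 224 225
  225 220 218 213 187 162]]
```

View pics/tipz.png

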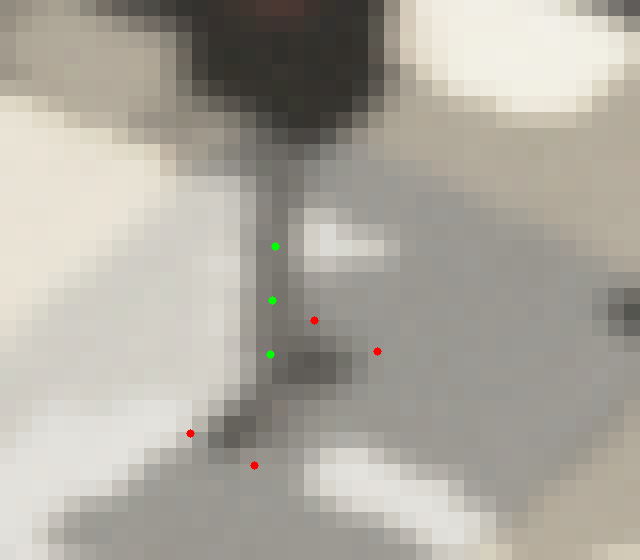

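Run:
```python
from bench import *
from hp import *
from geo import *
t0=current_clock()
servo_line(tcp(0,-4,3),rate=.04)
for z in(-3,-11):
    sleep(.15);f0=np.array(current_force())
    h=servo_line(tcp(0,-4,z),rate=.02,contact_N=3)
    print(z,h,np.round(current_position(),4),np.round(tcp(0,-4,z),4),np.round(np.array(current_force())-f0,2))
    if h: break
print(current_clock()-t0)
c=capture("scene"); cv2.imwrite("pics/scene4c.png",cv2.resize(c["image"][185:220,320:360],None,fx=16,fy=16,interpolation=cv2.INTER_CUBIC))
```

```text
-3 False [0.5414 0.0962 0.1507] [0.5416 0.0962 0.1509] [ 0.09 -0.09  0.72]
-11 False [0.5416 0.0962 0.1428] [0.5416 0.0962 0.1429] [-0.35  0.19 -0.24]
1.625
```

View pics/scene4c.png

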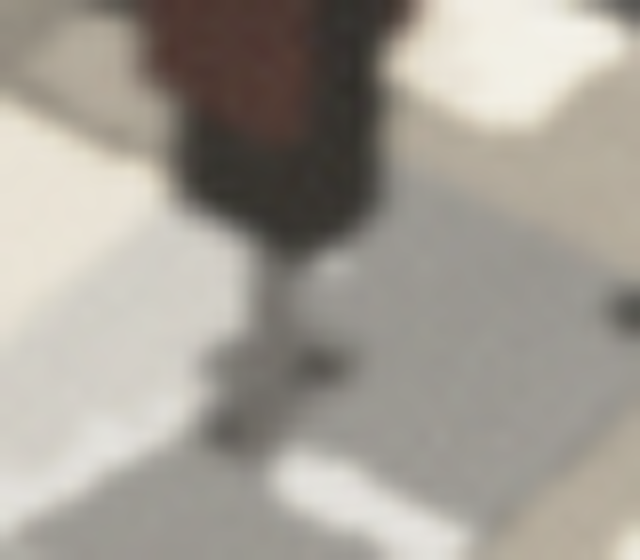

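The blade went in at full depth (11 mm) without touching. Now I'll feel the slot sides in x and then the tooth flank, using light contact stops.

```bash
cat >> geo.py <<'E'
def loc(p): # tcp pos -> slot frame mm
    d=np.array(p[:2])-S0; return np.array([d@ex*1000,d@ey*1000,(p[2]-.1-TIP)*1000])
E
python3 - <<'E'
from bench import *
from hp import *
from geo import *
t0=current_clock()
def probe(x,y,z,N=2.5,rate=.015):
    sleep(.1);f0=np.array(current_force())
    h=servo_line(tcp(x,y,z),rate=rate,contact_N=N)
    f=np.array(current_force())-f0
    print(h,loc(current_position()).round(2),np.round([f[:2]@ex,f[:2]@ey,f[2]],2)); return h
probe(-3,-4,-11); servo_line(tcp(0,-4,-11),rate=.03)
probe(3,-4,-11); servo_line(tcp(0,-4,-11),rate=.03)
probe(0,4,-11,N=3)
print(current_clock()-t0,current_clock(),current_finger_gap())
E
```

```text
True [ -2.    -4.01 -10.97] [1.33 0.45 0.95]
True [  1.32  -4.17 -11.88] [0.58 1.27 0.38]
True [ -0.28  -0.4  -11.38] [ 0.85 -2.47  1.83]
1.7250000000000014 14.1583 0.017712536905977832
```

```bash
cat > needle.py <<'E'
from hp import *
from geo import YAW
ZD=.100
def measure(c,save=None):
    # rectified patch, 0.25mm/px, axes: col = -y_shaker , row = -x_shaker
    ex=np.array([np.cos(YAW),np.sin(YAW)]); ey=np.array([-np.sin(YAW),np.cos(YAW)])
    ctr=pix2plane(c,[[308+280/9-.5,190+283/9-.5]],ZD)[0,:2]
    n=200;r,k=np.mgrid[-n:n+1,-n:n+1]
    XY=ctr+(-r[...,None]*.25e-3)*ex+(-k[...,None]*.25e-3)*ey
    P=np.concatenate([XY,np.full(XY.shape[:2]+(1,),ZD)],-1).reshape(-1,3)
    uv=proj(c,P).reshape(2*n+1,2*n+1,2).astype(np.float32)
    g=cv2.remap(cv2.cvtColor(c["image"],cv2.COLOR_BGR2GRAY),uv[...,0],uv[...,1],cv2.INTER_CUBIC).astype(float)
    bg=np.median(g); d=np.clip(bg-g-12,0,None)
    R=np.hypot(r,k)*.25
    w=d*(R<4.5); w=np.where(w>w.max()*.5,w,0); pr,pk=(w*r).sum()/w.sum(),(w*k).sum()/w.sum()
    rr,kk=r-pr,k-pk; R=np.hypot(rr,kk)*.25; A=np.arctan2(-kk,-rr) # anticlockwise from +x
    def peak(lo,hi,a0,a1):
        b=np.arange(a0,a1,.01);m=(R>lo)&(R<hi)
        h=np.histogram(A[m],np.append(b,a1),weights=d[m])[0]/np.maximum(np.histogram(A[m],np.append(b,a1))[0],1)
        h=np.convolve(h,np.ones(7)/7,"same");i=h.argmax();s=m&(abs(A-b[i])<.12)
        return (A*d)[s].sum()/d[s].sum()
    nd=peak(8,24,-1.2,.6); mk=peak(29,36,-.15,.15)
    if save: cv2.imwrite(save,cv2.resize(g.clip(0,255).astype(np.uint8),(600,600)))
    return nd,mk,(pr*.25,pk*.25)
if __name__=="__main__":
    for f in("top0.npz","top1.npz","top3.npz"):
        print(f,measure(load(f),"pics/dial_"+f[:4]+".png"))
E
python3 needle.py
```

```text
top0.npz (np.float64(-0.4842528041166657), np.float64(-0.004754101766458452), (np.float64(-0.023685599155713326), np.float64(-0.07339137804215037)))
top1.npz (np.float64(-0.48533830430999064), np.float64(-0.00440449417331572), (np.float64(-0.055243123002694405), np.float64(-0.08047183407481671)))
top3.npz (np.float64(-0.4856881835372896), np.float64(-0.0047355351880399195), (np.float64(-0.034353227880273896), np.float64(-0.05662619980264928)))
```

View pics/dial_top1.png

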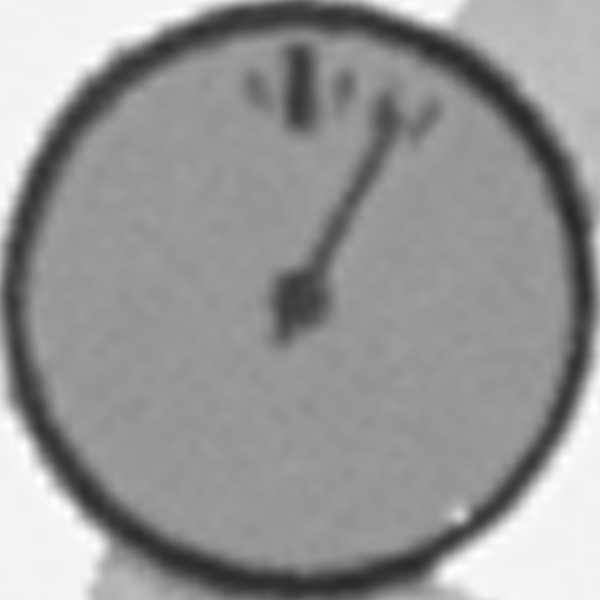

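The needle reads about −0.47 rad, i.e. 2.3 to 2.4 teeth slack. The blade is on the tooth flank, so this is the first gentle stroke.

```bash
cat > ops.py <<'E'
from bench import *
from hp import *
from geo import *
from needle import measure
def F():
    f=np.array(current_force()); return np.array([f[:2]@ex,f[:2]@ey,f[2]])
def see(tag):
    c=capture("top"); np.savez(f"top_{tag}.npz",**c); r=measure(c,f"pics/dial_{tag}.png"); print("needle",np.round(r[0],3),"mark",np.round(r[1],3),"diff",round(r[0]-r[1],3)); return r[0]-r[1]
def push(x,y,z,N=13,rate=.015):
    f0=F(); h=servo_line(tcp(x,y,z),rate=rate,contact_N=N)
    print("push",h,loc(current_position()).round(2),(F()-f0).round(2),"gap",round(current_finger_gap(),5),"t",round(current_clock(),2)); return h
E
python3 - <<'E'
from ops import *
for y in(1.5,4.5,8.0):
    if push(-.3,y,-10.5): break
see("s1")
E
```

```text
push False [ -0.58   0.29 -10.86] [ 0.05 -2.6  -2.21] gap 0.0179 t 14.47
push False [ -0.65   2.96 -11.  ] [-0.69 -1.02 -0.98] gap 0.01774 t 14.82
push False [ -0.88   6.27 -11.11] [1.03 0.27 0.43] gap 0.01761 t 15.2
needle -0.408 mark -0.003 diff -0.405
```

Run:
```python
from ops import *
push(-.1,10.2,-10.5)
d=see("s1b")
y=loc(current_position())[1]
servo_line(tcp(-.1,y-1.2,-10.5),rate=.03)
h=servo_line(tcp(-.3,y-1.2,-2),rate=.04,contact_N=4);print("lift",h,loc(current_position()))
servo_line(tcp(-.3,-10,-2),rate=.05)
sleep(.1)
h=servo_line(tcp(-.3,-10,-10.5),rate=.025,contact_N=3);print("down",h,loc(current_position()))
if not h:
    sleep(.1);h=push(-.3,-3,-10.5,N=3)
see("s1c")
```

```text
push False [ -0.91   8.42 -11.14] [0.01 0.47 0.89] gap 0.01795 t 15.55
needle -0.387 mark -0.003 diff -0.384
lift False [ 0.13229293  7.52526421 -1.44973207]
down False [ -0.48231554  -9.95778496 -10.7397481 ]
push True [ -0.54  -8.19 -10.77] [-0.21 -1.04  0.07] gap 0.01802 t 17.71
needle -0.384 mark -0.005 diff -0.379
```

Run:
```python
from ops import *
for y in(-4,0,4,7.5,10.2):
    if push(-.3,y,-10.5,N=12): break
d=see("s2")
```

```text
push False [ -0.7   -5.42 -10.63] [-0.21 -3.64  1.75] gap 0.01795 t 18.19
push False [ -0.57  -1.55 -10.29] [-1.3  -0.25  1.64] gap 0.01779 t 18.61
push False [ -0.58   2.53 -10.43] [ 0.25  0.59 -1.55] gap 0.01772 t 19.02
push False [ -0.72   5.79 -10.82] [ 0.38 -0.74 -1.69] gap 0.01799 t 19.41
push False [ -0.91   8.21 -11.09] [ 0.61 -0.86 -1.15] gap 0.0179 t 19.74
needle -0.196 mark -0.007 diff -0.188
```

Run:
```python
from ops import *
y=loc(current_position())[1]
servo_line(tcp(-.1,y-1.2,-10.5),rate=.03)
h=servo_line(tcp(-.3,y-1.2,-2),rate=.04,contact_N=4);print("lift",h)
servo_line(tcp(-.3,-10,-2),rate=.05)
sleep(.1)
h=servo_line(tcp(-.3,-10,-10.5),rate=.025,contact_N=3);print("down",h,loc(current_position()))
if not h:
    for y in(-5,-1,2.5):
        if push(-.3,y,-10.5,N=12): break
see("s3a")
```

```text
lift False
down False [ -0.46280315  -9.95170736 -10.75232407]
push False [ -0.17  -6.81 -10.23] [ 0.58 -6.22  2.06] gap 0.01756 t 21.98
push False [-0.03 -2.95 -9.81] [-1.68 -0.8   3.43] gap 0.01789 t 22.4
push False [-0.01  0.7  -9.74] [ 0.37 -0.21  0.64] gap 0.01811 t 22.78
needle -0.084 mark -0.02 diff -0.064
```

View pics/dial_s3a.png

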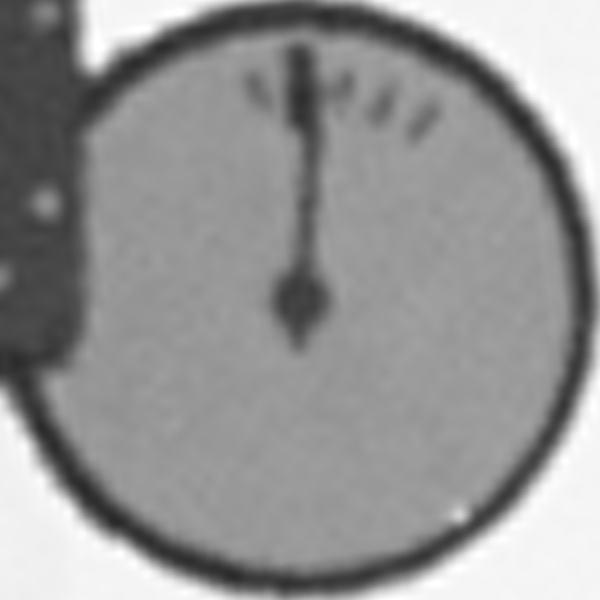

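The needle is at about −0.08 rad, touching the near edge of the wide mark. That leaves roughly 6 mm of blade travel, which I'll do in small steps.

Run:
```python
from ops import *
push(-.3,6,-10.5,N=12)
see("s3b")
push(-.3,7.3,-10.5,N=12)
see("s3c")
```

```text
push False [ -0.06   4.13 -10.03] [ 0.87  0.17 -1.73] gap 0.01764 t 23.22
needle -0.049 mark -0.002 diff -0.047
push False [ -0.12   5.31 -10.19] [ 0.46 -1.88 -0.11] gap 0.0178 t 23.52
needle -0.035 mark -0.004 diff -0.031
```

View pics/dial_s3c.png

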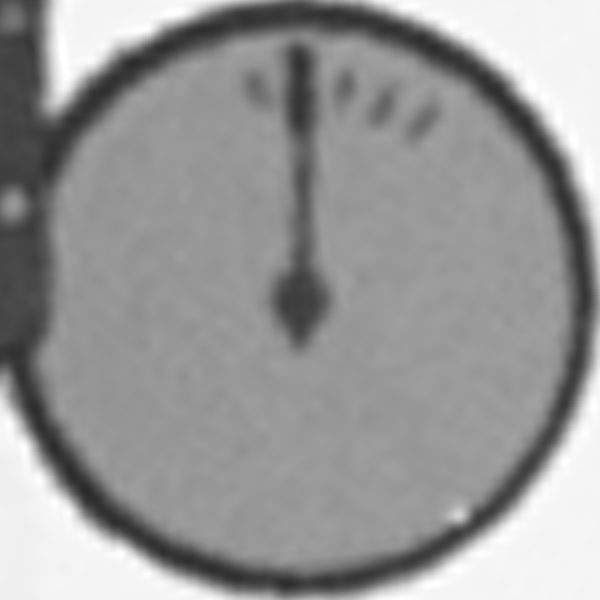

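Run:
```python
from ops import *
push(-.3,8.7,-10.5,N=12)
sleep(.2);see("s3d")
```

```text
push False [ -0.17   6.55 -10.37] [-0.49 -0.26 -1.74] gap 0.01799 t 23.82
needle -0.018 mark -0.003 diff -0.014
```

View pics/dial_s3d.png

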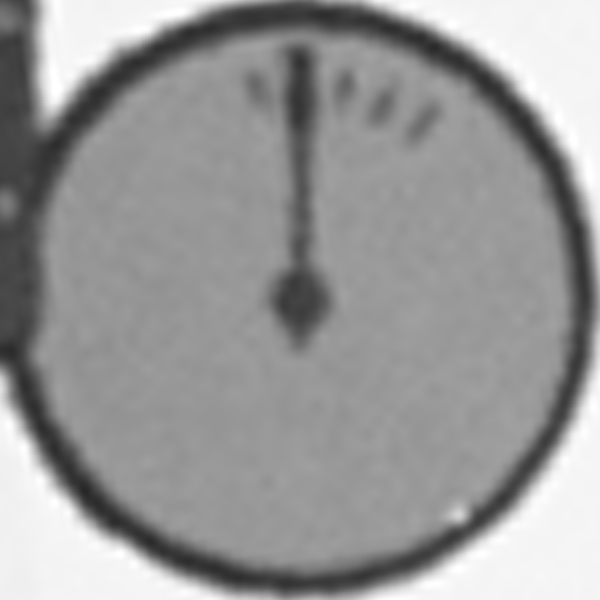

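The pointer is on the wide mark. I'll withdraw the blade and check that the spoon hasn't shifted in the grip by repeating the earlier view.

Run:
```python
from ops import *
y=loc(current_position())[1]
servo_line(tcp(-.2,y-1.2,-10.5),rate=.03)
h=servo_line(tcp(-.3,y-1.2,3),rate=.05,contact_N=4);print("lift",h)
if not h:
    servo_line(tcp(0,-4,10),rate=.1);sleep(.2)
    print(current_position(),current_clock())
    c=capture("scene");np.savez("scene5.npz",**c)
    o=load("scene3.npz")
    a=[cv2.resize(k["image"][170:220,310:365],None,fx=7,fy=7,interpolation=cv2.INTER_CUBIC) for k in(o,c)]
    cv2.imwrite("pics/cmp.png",np.hstack(a))
    see("s4")
```

```text
lift False
[0.54144816 0.09619597 0.16374516] 25.2083
needle -0.015 mark -0.002 diff -0.013
```

View pics/cmp.png

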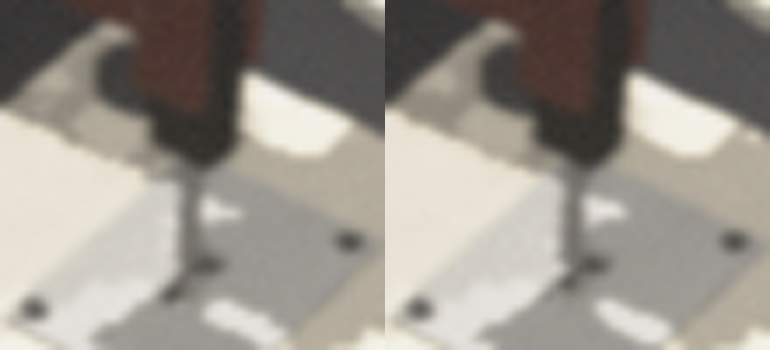

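No shift in the grip, and the pointer holds at −0.013 rad. I'll return the spoon to its hole.

Run:
```python
from ops import *
servo_line(tcp(0,-4,70),rate=.2)
X,Y=.52435,-.28021
move_ptp([X,Y,.225],q(np.pi/2))
servo_line([X,Y,.122],rate=.15);sleep(.3)
print(current_position(),current_force())
h=servo_line([X,Y,.070],rate=.03,contact_N=4)
print(h,current_position(),current_force(),current_clock())
c=capture("scene");cv2.imwrite("pics/scene6c.png",cv2.resize(c["image"][250:400,130:300],None,fx=4,fy=4))
```

```text
[ 0.52478444 -0.2805212   0.12278681] [-0.44647689 -0.0730712  -0.80415826]
False [ 0.52446186 -0.28027811  0.07017472] [ 1.37906148  0.58058117 -0.81073988] 30.1833
```

View pics/scene6c.png

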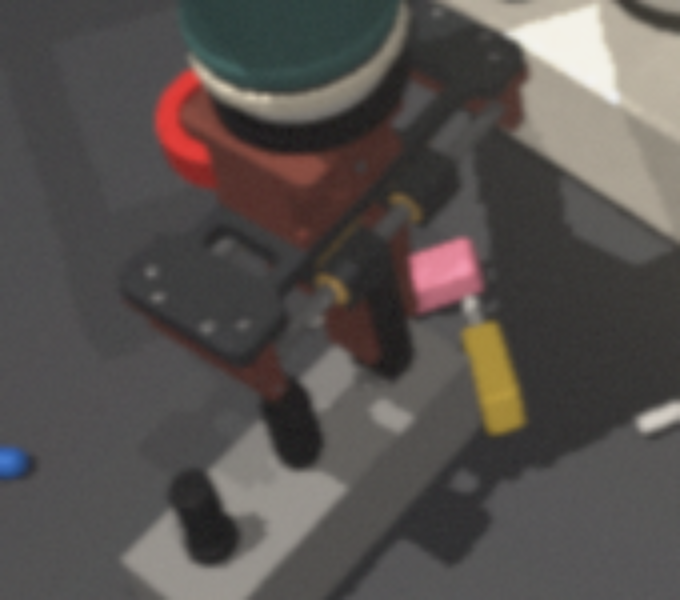

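The blade is back in the hole without contact. I'll lower until it seats, release and retract.

```bash
python3 - <<'E'
from ops import *
X,Y=.52435,-.28021
h=servo_line([X,Y,.0625],rate=.015,contact_N=3)
print(h,current_position(),current_force())
move_gripper(.038);print(current_finger_gap(),current_force())
p=current_position()
print(servo_line([p[0],p[1],.125],rate=.08,contact_N=5))
servo_line([p[0],p[1],.22],rate=.2)
move_ptp([.40,-.02,.30],q(np.pi/2))
print(current_clock())
for n in("scene","top"):
    c=capture(n); cv2.imwrite(f"pics/{n}7.png",c["image"])
    np.savez(f"{n}7.npz",**c)
E
python3 - <<'E'
import cv2,numpy as np
a=cv2.imread("pics/scene7.png");b=cv2.imread("pics/top7.png")
cv2.imwrite("pics/fin.png",np.hstack([cv2.resize(a[270:420,140:290],(400,400)),cv2.resize(b[150:290,410:550],(400,400))]))
E
```

```text
True [ 0.52432474 -0.28020659  0.06377107] [-0.35952754  0.10028613  4.83384016]
0.03824300868174126 [ 0.83754599  0.70101133 -0.62801721]
False
33.9
```

View pics/fin.png

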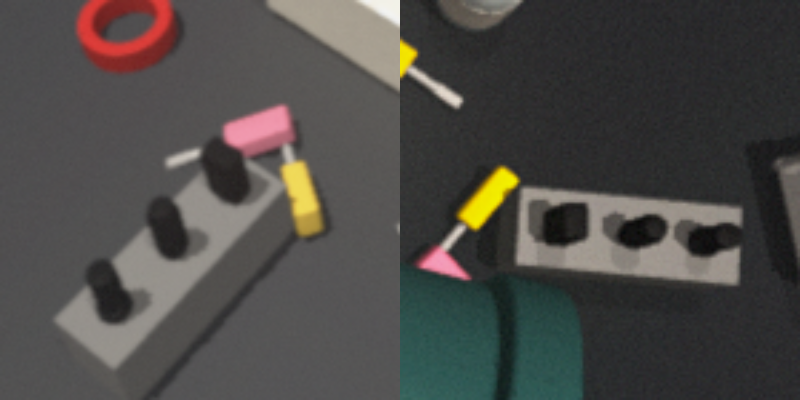

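View pics/top7.png

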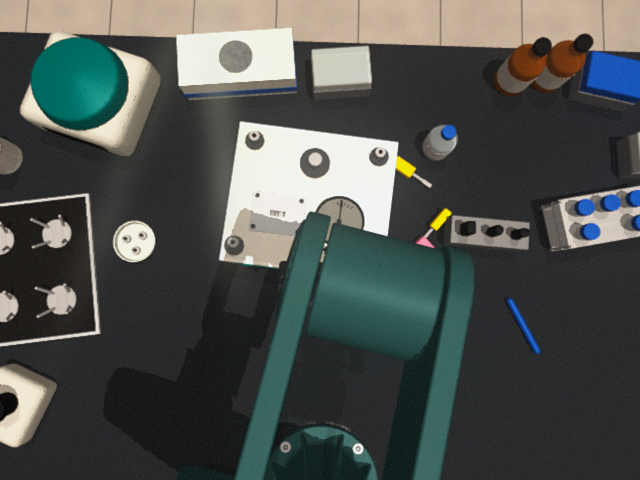

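```bash
python3 -c "
from bench import *
print(current_force(),current_clock()); close_job()"
```

```text
[ 0.09487543 -0.36958975  0.36161609] 34.0
the job is handed in; nothing more can be done
```

The pointer stands on the wide mark, the spoon is back in its own hole in the stand, and I handed the job in at 34 s.

- **Tightening:** I turned the wheel with three gentle pushes of about 0.5, 1 and 0.9 tooth. The blade was always lowered under a light contact stop, and no push tripped its 12–13 N limit.
- **Pointer:** It went from about −0.48 rad to −0.013 rad relative to the mark's measured centre and never passed the mark. I measured that after withdrawing the blade. In the final top picture the arm partly hid the dial, so I did not measure it again there.
- **Spoon:** It met the stand at the same height it was picked up from. The last pictures show it upright, with both drivers, the bottle and the dish where they were. The final scene picture also shows the tape roll where it was.
- **Something that moved:** The pink and two yellow look-alikes, which began balanced on their tips, fell over during my first move. The gripper was about 0.2 m up and no contact force showed. They now lie on the bench and I left them alone.
- **Measurement disagreement:** The two cameras differed by 2–6 mm, so I settled the slot position by feeling its sides with the blade.

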